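# Unlock a sauce-pump plunger and hold its O-ring out for greasing

## Robot

A 6-joint arm with a two-finger parallel gripper is mounted at the origin on the work surface. World frame = base frame: x ahead of the robot, y to its left, z up, the work surface at z = 0. Lengths are in m, angles in degrees, forces in N, time in s.
With the tool pointing down it reaches from about 0.4 to 0.825 m from the base axis. Payload 7 kg.
Tool frame: the origin (TCP) lies at the very end of the fingers, on their centre line; the grasp point (between the pads) lies 19 mm behind it; x points along the fingers, y is the direction in which the jaws open and shut, and the axes are right-handed (so a half turn about x gives the same grasp; the last joint's range is limited). The gripper opens to 88 mm and grips with 3 to 60 N. Pads are 19 mm wide; open, the fingers measure 130 mm over their backs; the gripper's body (78 mm by 193 mm) begins 47 mm behind the grasp point.
Start: joints at [82.798, 20.546, 0.682, 0, -70.136, -16.507], TCP at [0.271, 0.618, 0.192] pointing down, gripper open.
Joint ranges: [-176.03, 176.03], [-82.01, 121.73], [-58.28, 71.71], [-173.87, 95.51], [-174.79, -0.11], [-173.66, 173.66]. Speed limits (degrees/s): [136.94, 136.94, 172.46, 180, 180, 180].

## Interface

Orientations are given as [roll, pitch, yaw] about the fixed x, y, z axes, in that order (R = Rz(yaw) Ry(pitch) Rx(roll)).
In Python, from plant import * gives the robot as it stands. The module is installed in compiled form; this text tells all that it offers.
- The arm moves only by the shell command python3 -m creep 'ROWS' [FORCE]. ROWS is a JSON object of lists of equal length, an entry for each row: "jaw": the closure, from -1 (fully open) to 1 (shut); "translation": the shift along the tool's x, y, z in m, a list of three; "roll": the turn about the tool's x in rad. A call has exactly 10 rows; each row shifts and turns the commanded pose from where the row before left it, along the tool's axes as they then stand; what a row does not reach is not made up. A row lasts 1/10 s, in which the tool goes at most 50 mm and 8.59 degrees, less where a joint would pass 70% of its speed; a pose out of reach is approached as far as the arm can. A call with a gripper value outside its range is refused whole. The fingers move at their own pace and stop on an object; FORCE is the grip in N (left out, the last holds). Time passes only in rows, so rows that do not move let the fingers close, or fill a call up. It gives the time, the measured TCP pose, the force and the opening at its end, in the units of the state.
- get_state(): the state, without advancing time (a new reading comes with each control period).
- capture(name): name is "side" or "top" or "wrist"; returns a dict with "image" (420x560x3 uint8, red, green, blue), "fovy" (degrees; the focal length in pixels is half the picture's height over the tangent of half this angle, whatever the lens; pixels are square), "cx", "cy" (the principal point, pixels), "D" ([k1, k2, p1, p2, k3] as OpenCV has them; the pictures are not rectified), "pose" (4x4, takes a point from camera to world coordinates); the wrist camera has in their place "tool_from_camera" (4x4, takes a point from camera to tool coordinates, whose origin is the TCP and whose axes are the tool frame's). Camera axes: x right, y up, looking along -z (the intrinsics and any distortion apply to the point x, -y, -z); pixel columns grow to the right and rows downward; lengths in m; the calibration is good to about 2 mm. A picture is of the moment at which its call begins: read the wrist's pose just before it. There is no depth.
- close_job(): hands the job in, once; it reports no verdict.
The state is a dict: "time_s": time; "joints": joint angles; "qd": joint speeds; "joint_torque": joint torques, N m; "tcp_pos": TCP position; "eef_rot": TCP orientation; "contact_force": force on the tool from outside, world axes, zero at the start; "moment": the same for the moment, N m; "gripper_width": finger opening in m.
Only numpy, scipy, OpenCV 4.12 (cv2) and the standard library are available. Lean on these libraries where they do the work, as an engineer would, in place of code of your own. Each camera call takes 0.05 s, during which the arm holds its last target.

## Task

Turn the black wing handle of the sauce dispenser's pump anticlockwise, past its click, until the wing lies in line with the spout and the plunger is unlocked. Then draw the plunger straight up, without forcing it, until the O-ring on its tube stands about a centimetre clear above the lock collar with the lower end of the tube still in the bore, and finish there holding the plunger still in the gripper, so that the ring can be greased. Do not pull the plunger right out, and leave the things standing around the dispenser where they are.

Things in the scene. Friction and masses are not known exactly. Their poses are not given: they have to be found in the camera images.
- dispenser: Fixed countertop sauce dispenser: stainless box 215 (x) by 180 (y) mm, lid (190 mm wide in y) 131 mm above the bench, pump in its middle. Origin on the bench under the pump's axis, z up; its own -x side is the front, where the spout points (its yaw varies up to 30 degrees).
- collar_top (a point): Middle of the opening of the pump's grey lock collar, level with its top, 154 mm above the bench; axes as the dispenser's. The collar is a knurled ring 64 mm across; its roof has a 28 mm round opening and two slots, 11 mm wide, running from it both ways along the dispenser's y.
- bore_mouth (a point): Middle of the mouth of the snug bore inside the collar, 17 mm below the collar top, 137 mm above the bench. The bore is 25.4 mm in diameter, vertical and 97 mm deep; the tube in it is 24.0 mm. Pulled or pushed sideways, or tilted, the plunger binds in it.
- spout_end (a point): Lower end of the spout: 141 mm in front (dispenser's -x) of the pump's axis, 95 mm above the bench. The spout is a 15 mm tube that leaves the foot of the collar straight forward, its top 149 mm above the bench, then bends down.
- plunger: Pump plunger, loose, about 0.3 kg: steel tube 24 mm in diameter, 116 mm long, black wing handle on top. Origin at the middle of the tube's lower end, z up the tube, x along the wing (half a turn changes nothing). At the start this end is 52 mm above the bench, and the wing stands 57 to 76 degrees clockwise, seen from above, of the dispenser's x: locked, it lifts 3 mm at most.
- lugs (a point): On the plunger's axis at the height of its two locking lugs, 88 mm above its lower end: 7 mm wide, 6 mm high, they reach 21 mm out along the plunger's y. Locked, they lie under the collar's roof; with the wing along the dispenser's x (within 5 degrees), in line with the spout, they stand in the slots and the plunger lifts out with only its weight and slight rubbing.
- wing (a point): Middle of the wing handle, on the axis 132 mm above the plunger's lower end (184 mm above the bench at the start). A bar 54 mm long (plunger's x), 15 mm thick (y), 28 mm tall (z). Turned anticlockwise it meets a sprung detent about 52 degrees from the dispenser's x, clicks past at about 20 (about 0.3 N m at most), and stops about 7 beyond x.
- oring (a point): Middle of the black rubber O-ring, 3.4 mm high, on the tube 50 mm above its lower end; at the start hidden in the bore 52 mm below the collar top.
- squeeze_bottle: Squeeze bottle, 60 mm in diameter, 190 mm tall with its nozzle; stands beside the dispenser; origin under its middle. Leave alone.
- pepper_mill: Dark wooden pepper mill, 62 mm in diameter, 197 mm tall; stands beside the dispenser; origin under its middle. Leave alone.
- ramekin: Small steel sauce cup, 68 mm across, 40 mm tall, under the spout; origin under its middle. Leave alone.
- grease_jar: White jar of grease, 56 mm in diameter, 50 mm tall, beside the dispenser; origin under its middle. Leave alone.

How it is judged:
By the outcome, as a careful person would: the job done as asked, in the order asked, and still so for the second after the job is handed in, while the arm keeps its last pose, push and grip.
It also fails if it takes over 45 s, if anything falls off the work surface, if the arm or the gripper's body presses on something with over 40 N, if the wrist force passes 120 N, or if a joint passes its speed limit or range.

## Working session

There is one attempt and no reset: what is moved stays moved. The work goes in short steps, Python scripts to look and compute and a shell command to move; the robot and the scene stay as the last step left them, time stands still between calls to the robot, and variables do not carry over. Pictures are saved under pics/ and viewed, and the job is handed in when it is done.

```bash
mkdir -p pics; cat > h.py <<'E'
from plant import *
import numpy as np, cv2
from scipy.spatial.transform import Rotation as R
def save(c,n): cv2.imwrite('pics/'+n+'.png',cv2.cvtColor(c['image'],cv2.COLOR_RGB2BGR))
def K(c):
    f=c['image'].shape[0]/2/np.tan(np.radians(c['fovy'])/2)
    return np.array([[f,0,c['cx']],[0,f,c['cy']],[0,0,1.]])
def pose(c,s=None):
    if 'pose' in c: return np.array(c['pose'])
    T=np.eye(4);T[:3,:3]=R.from_euler('xyz',s['eef_rot'],degrees=True).as_matrix();T[:3,3]=s['tcp_pos']
    return T@np.array(c['tool_from_camera'])
def onplane(c,uv,z,s=None):
    T=pose(c,s);p=cv2.undistortPoints(np.array([[uv]],float),K(c),np.array(c['D'],float))[0,0]
    d=T[:3,:3]@np.array([p[0],-p[1],-1]);o=T[:3,3]
    return o+d*(z-o[2])/d[2]
def proj(c,P,s=None):
    T=np.linalg.inv(pose(c,s));q=(T[:3,:3]@np.array(P,float).reshape(-1,3).T).T+T[:3,3]
    q=q*[1,-1,-1]
    return cv2.projectPoints(q,np.zeros(3),np.zeros(3),K(c),np.array(c['D'],float))[0][:,0]
E
python3 - <<'E'
from h import *
s=get_state();print(s)
for n in('side','top','wrist'):
    c=capture(n);save(c,n+'0');print(n,c['fovy'],c['cx'],c['cy'],c['D'],np.round(pose(c,s),3).tolist())
E
```

```text
{'time_s': 0.0, 'joints': array([ 8.27964976e+01,  2.05915297e+01,  6.33606654e-01, -2.06197884e-02,
       -7.01364566e+01, -1.65064000e+01]), 'qd': array([-0.0359646 , -0.03400609,  0.0120015 ,  0.0458218 ,  0.06495926,
        0.00698729]), 'joint_torque': array([-1.33876292e-03, -5.82723141e+01,  2.93048537e+01,  6.99690789e+00,
        6.72890237e-03, -1.82873127e-04]), 'tcp_pos': array([0.27123199, 0.61750183, 0.19071884]), 'eef_rot': array([  94.90183057,   89.9036497 , -108.815094  ]), 'contact_force': array([-0.47648615, -0.17085614,  0.12167548]), 'moment': array([ 0.03339795,  0.00451454, -0.0146951 ]), 'gripper_width': 0.08803773252804624}
side 50.82144496162306 274.1594591465301 211.96905868935414 [-0.11382646  0.          0.          0.          0.        ] [[0.986, 0.125, -0.11, 0.499], [-0.166, 0.692, -0.702, -0.638], [-0.012, 0.711, 0.703, 0.828], [0.0, 0.0, 0.0, 1.0]]
top 57.30309117925243 278.4505274285195 209.39993233285338 [-0.04377229  0.          0.          0.          0.        ] [[-0.006, 0.997, -0.08, 0.53], [-1.0, -0.006, 0.003, 0.059], [0.002, 0.08, 0.997, 1.009], [0.0, 0.0, 0.0, 1.0]]
wrist 68.4221809035672 279.69055206337754 212.29980314370528 [-0.06788108  0.          0.          0.          0.        ] [[-0.402, 0.877, 0.264, 0.342], [-0.916, -0.386, -0.115, 0.587], [0.001, -0.288, 0.958, 0.384], [0.0, 0.0, 0.0, 1.0]]
```

View pics/side0.png

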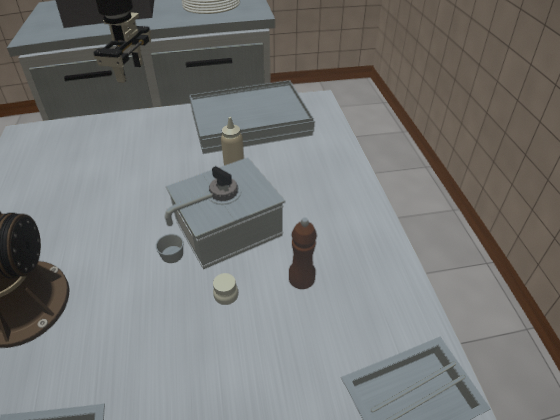

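View pics/top0.png

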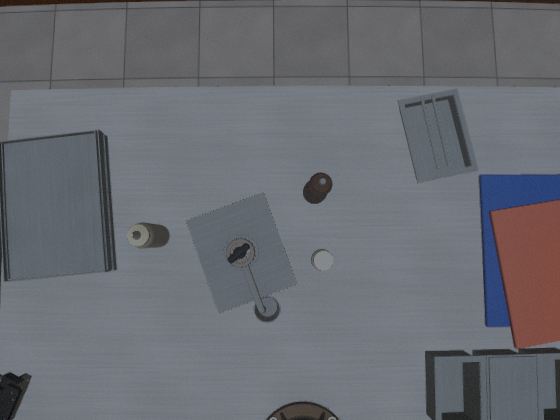

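View pics/wrist0.png

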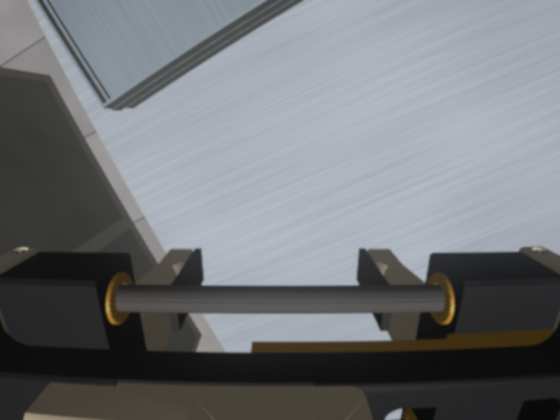

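Side view: the dispenser is at about (225,205), wing at (222,176), ramekin at (170,247), jar at (225,288), mill at (303,255), bottle at (232,145). Top view: the wing is at (240,253), the lid corners at about (187,221), (265,193), (297,285) and (219,312), and the spout end at (265,310). I'll zoom in.

```bash
python3 - <<'E'
import cv2,numpy as np
a=cv2.imread('pics/top0.png')[180:325,175:310];b=cv2.imread('pics/side0.png')[155:245,155:290]
cv2.imwrite('pics/topz.png',cv2.resize(a,None,fx=4.1,fy=4.1,interpolation=cv2.INTER_CUBIC))
b=cv2.convertScaleAbs(b,alpha=1.5)
cv2.imwrite('pics/sidez.png',cv2.resize(b,None,fx=5.5,fy=5.5,interpolation=cv2.INTER_CUBIC))
E
```

```text
(no output)
```

View pics/topz.png

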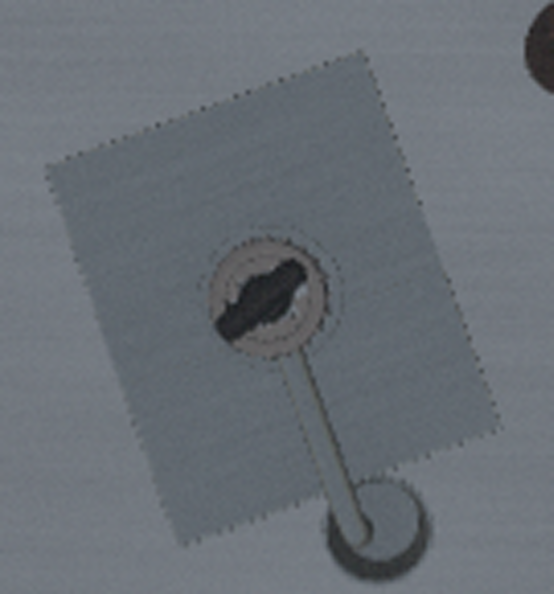

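View pics/sidez.png

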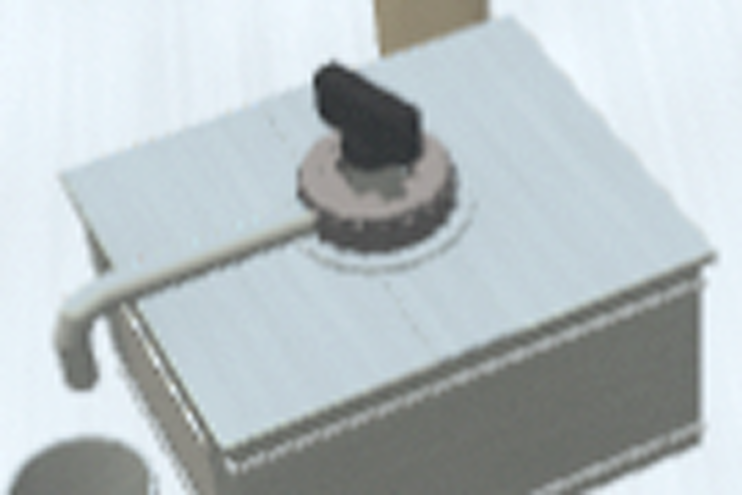

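Zoomed top view (x4.1, origin at 175,180): lid corners (47,167), (363,52), (500,428), (183,545); collar centre (268,298); wing from (222,331) to (302,267). In the side zoom (x5.5, origin 155,155) the collar's top face is centred near (377,178) and the wing runs lower-right to upper-left.

```bash
python3 - <<'E'
from h import *
c=capture('top');d=capture('side');s=get_state()
off=np.array([175,180]);z=lambda u,v:np.array([u,v])/4.1+off-0.4
L=[onplane(c,z(*p),.131)[:2] for p in((47,167),(363,52),(500,428),(183,545))]
print('lid',np.round(L,4).tolist(),'mean',np.mean(L,0))
for i in range(4):
    e=L[(i+1)%4]-L[i];print(np.linalg.norm(e),np.degrees(np.arctan2(e[1],e[0])))
print('collar',onplane(c,z(268,298),.154))
a=onplane(c,z(222,331),.198);b=onplane(c,z(302,267),.198);print('wing',a,b,np.degrees(np.arctan2(*(b-a)[1::-1])),np.linalg.norm(a-b))
print('spout',onplane(c,z(358,530),.14))
zs=lambda u,v:np.array([u,v])/5.5+155-.4
print('collar side',onplane(d,zs(377,178),.154))
Ls=[onplane(d,zs(*p),.131)[:2] for p in((62,178),(505,18),(712,258),(228,448))]
print('lid side',np.round(Ls,4).tolist(),np.mean(Ls,0))
for i in range(4):
    e=Ls[(i+1)%4]-Ls[i];print(np.linalg.norm(e),np.degrees(np.arctan2(e[1],e[0])))
for n,cc,uv,h in(('bottle',c,(137,236),.19),('mill',c,(321,183),.197),('jar',c,(323,260),.05)):print(n,onplane(cc,uv,h))
E
```

```text
lid [[0.5759, 0.2679], [0.6394, 0.0911], [0.4304, 0.0162], [0.3676, 0.1908]] mean [0.50331891 0.14150546]
0.18786949754032356 -70.21819518289358
0.22205522025411747 -160.2935420265974
0.18555968073463278 109.7785264633421
0.222053578971571 20.302459374183503
collar [0.50320132 0.14191522 0.154     ]
wing [0.48787338 0.16114903 0.198     ] [0.52028278 0.12020455 0.198     ] -51.6368051232884 0.052218955366174484
spout [0.37692293 0.09430719 0.14      ]
collar side [0.50155979 0.13632067 0.154     ]
lid side [[0.3652, 0.1881], [0.5701, 0.2648], [0.6355, 0.0871], [0.4309, 0.0149]] [0.50040519 0.13872058]
0.21884453450762031 20.528929251530244
0.18934186664783575 -69.80308100431914
0.21694068741657005 -160.55737994309465
0.18522774037785575 110.79051791562944
bottle [0.5397605  0.35885833 0.19      ]
mill [ 0.65042478 -0.03477787  0.197     ]
jar [ 0.47968224 -0.0538555   0.05      ]
```

```bash
cat >> h.py <<'E'
def T0(s=None):
    s=s or get_state();T=np.eye(4);T[:3,:3]=R.from_euler('xyz',s['eef_rot'],degrees=True).as_matrix();T[:3,3]=s['tcp_pos'];return T
def rep():
    s=get_state();T=T0(s);y=T[:3,1]
    print('t',s['time_s'],'tcp',np.round(s['tcp_pos'],4),'yaw_y',round(np.degrees(np.arctan2(y[1],y[0])),2),'xax',np.round(T[:3,0],4),'F',np.round(s['contact_force'],1),'M',np.round(s['moment'],2),'w',round(s['gripper_width'],4),'j',np.round(s['joints'],1));return s
def to(p,ang=None):
    T=T0();print('toolshift mm',np.round(1000*T[:3,:3].T@(np.array(p)-T[:3,3]),1))
    if ang is not None:
        y=T[:3,1];d=(ang-np.degrees(np.arctan2(y[1],y[0]))+180)%360-180;print('roll rad',-np.radians(d),'deg ccw',d)
E
python3 - <<'E'
from h import *
rep();print(np.round(T0(),3));to([.502,.141,.3],38.4)
E
```

```text
t 0.25 tcp [0.2713 0.6178 0.1912] yaw_y -113.71 xax [-2.e-04 -8.e-04 -1.e+00] F [-0.2 -0.2  0.2] M [-0.01  0.02  0.02] w 0.0875 j [ 82.8  20.6   0.7  -0.  -70.1 -16.5]
[[-0.    -0.402 -0.916  0.271]
 [-0.001 -0.916  0.402  0.618]
 [-1.     0.001 -0.     0.191]
 [ 0.     0.     0.     1.   ]]
toolshift mm [-108.5  343.9 -402.9]
roll rad -2.6548520289209394 deg ccw 152.1118164889134
```

```bash
python3 -m creep '{"jaw":[-1,-1,-1,-1,-1,-1,-1,-1,-1,-1],"translation":[[-0.03,0,0],[-0.03,0,0],[-0.03,0.01,-0.012],[-0.018,0.02,-0.025],[0,0.022,-0.026],[0,0.022,-0.026],[0,0.022,-0.026],[0,0.022,-0.026],[0,0.022,-0.026],[0,0.022,-0.026]],"roll":[0,0,0,0,0,0,0,0,0,0]}' 20
python3 -m creep '{"jaw":[-1,-1,-1,-1,-1,-1,-1,-1,-1,-1],"translation":[[0,0.022,-0.026],[0,0.022,-0.026],[0,0.022,-0.026],[0,0.022,-0.026],[0,0.022,-0.026],[0,0.022,-0.026],[0,0.022,-0.026],[0,0.016,-0.020],[0,0.011,-0.012],[0,0.008,-0.009]],"roll":[0,0,0,0,0,0,0,0,0,0]}' 20
python3 - <<'E'
from h import *
rep();to([.502,.141,.3],-141.6)
E
```

```text
time_s: 1.25
tcp_pos: [0.3833, 0.3907, 0.2998]
eef_rot: [-84.5, 90.0, 71.8]
contact_force: [0.3, -0.5, 0.3]
gripper_width: 0.0878
time_s: 2.25
tcp_pos: [0.5115, 0.1281, 0.2996]
eef_rot: [42.4, 90.0, -161.4]
contact_force: [-0.0, -0.3, 0.2]
gripper_width: 0.088
t 2.25 tcp [0.5115 0.1281 0.2996] yaw_y -113.78 xax [-1.e-04 -0.e+00 -1.e+00] F [-0.  -0.3  0.2] M [0.03 0.01 0.04] w 0.088 j [ 35.4   3.4  -7.4  -0.  -79.2  30.8]
toolshift mm [-0.4 -8.  13.8]
roll rad 0.48562814850237745 deg ccw -27.824443321938617
```

```bash
python3 -m creep '{"jaw":[-1,-1,-1,-1,-1,-1,-1,-1,-1,-1],"translation":[[0,-0.004,0.007],[0,-0.004,0.007],[0,0,0],[0,0,0],[0,0,0],[0,0,0],[0,0,0],[0,0,0],[0,0,0],[0,0,0]],"roll":[0,0,0.08,0.1,0.1,0.1,0.08,0.026,0,0]}' 20
python3 - <<'E'
from h import *
s=rep();c=capture('wrist');save(c,'w1');c=capture('side');save(c,'s1')
E
```

```text
time_s: 3.25
tcp_pos: [0.5013, 0.1428, 0.2997]
eef_rot: [-56.8, 90.0, 71.8]
contact_force: [0.3, -0.0, -0.6]
gripper_width: 0.0877
t 3.25 tcp [0.5013 0.1428 0.2997] yaw_y -141.41 xax [ 0.e+00  1.e-04 -1.e+00] F [ 0.3 -0.  -0.6] M [ 0.06 -0.03 -0.02] w 0.0877 j [ 37.5   2.8  -8.   -0.  -79.2   1.1]
```

View pics/w1.png

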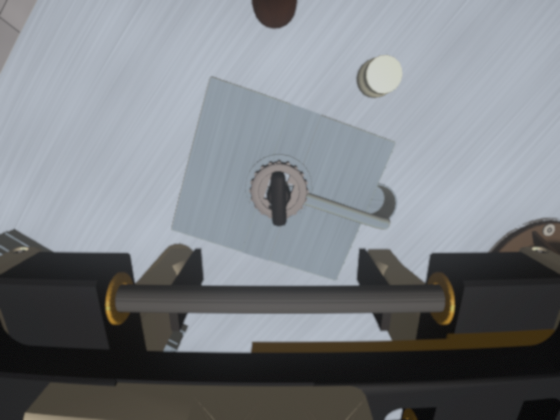

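View pics/s1.png

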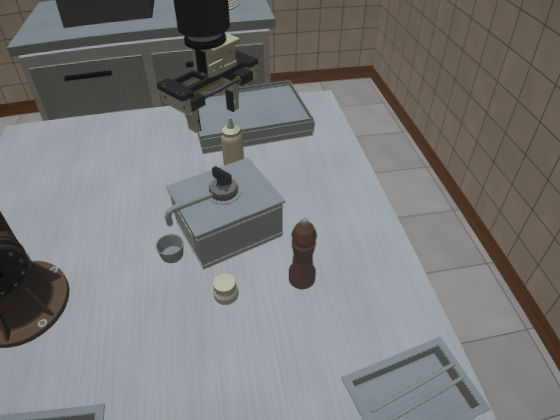

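The wrist view shows the wing upright at x≈279 (rows 175–224), the collar centred at (279,191) and the fingers' mid-line at about x=280. So the jaws are aligned. I'll measure it more finely.

```bash
python3 - <<'E'
import cv2
a=cv2.imread('pics/w1.png')[60:290,165:400]
cv2.imwrite('pics/w1z.png',cv2.resize(cv2.convertScaleAbs(a[80:180,60:190],alpha=1.6),None,fx=5.5,fy=5.5,interpolation=cv2.INTER_CUBIC))
E
```

```text
(no output)
```

View pics/w1z.png

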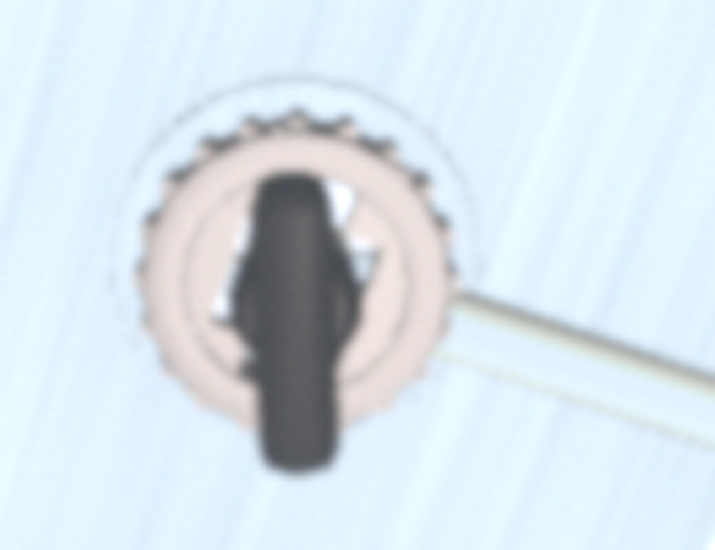

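Zoom (x5.5, origin 225,140): wing axis from (292,178) to (298,468), collar top-face centre (299,284). The slots are visible towards the upper-right and lower-left. The spout leaves to the lower right.

```bash
python3 - <<'E'
from h import *
s=get_state();c=capture('wrist')
z=lambda u,v:np.array([u,v])/5.5+[225,140]-.4
print('collar',onplane(c,z(299,284),.154,s))
a=onplane(c,z(292,178),.198,s);b=onplane(c,z(298,468),.198,s);print(a,b,(a+b)/2,np.linalg.norm(a-b),np.degrees(np.arctan2(*(a-b)[1::-1])))
p=onplane(c,z(460,325),.149,s);q=onplane(c,z(700,408),.149,s);print('spout dir',np.degrees(np.arctan2(*(p-q)[1::-1])))
h=(a+b)/2; 
for x in ([.502,.141,.26],): to(x)
E
```

```text
collar [0.50233936 0.14277221 0.154     ]
[0.52124925 0.12075155 0.198     ] [0.48710576 0.16201913 0.198     ] [0.50417751 0.14138534 0.198     ] 0.053561100831734494 -50.396717510145535
spout dir 19.17370176298397
toolshift mm [39.7  0.5 -1.5]
```

```bash
python3 - <<'E'
from h import *
to([.5027,.1417,.168],-140.9)
E
```

```text
toolshift mm [131.7  -0.4  -1.4]
roll rad -0.010309781007162231 deg ccw 0.590706939414531
```

```bash
python3 -m creep '{"jaw":[-0.5,-0.5,-0.5,-0.5,-0.5,-0.5,-0.5,-0.5,-0.5,-0.5],"translation":[[0.012,0,-0.001],[0.02,0,0],[0.02,0,0],[0.02,0,0],[0.02,0,0],[0.015,0,0],[0.01,0,0],[0.008,0,0],[0.005,0,0],[0.002,0,0]],"roll":[-0.01,0,0,0,0,0,0,0,0,0]}' 20
python3 - <<'E'
from h import *
s=rep();c=capture('wrist');save(c,'w2')
E
```

```text
time_s: 4.4
tcp_pos: [0.5022, 0.1415, 0.1674]
eef_rot: [99.6, 90.0, -131.4]
contact_force: [0.1, 0.7, 0.2]
gripper_width: 0.0659
t 4.4 tcp [0.5022 0.1415 0.1674] yaw_y -140.97 xax [-1.e-04 -1.e-04 -1.e+00] F [0.1 0.7 0.2] M [-0.03  0.02  0.02] w 0.0659 j [ 37.3   7.1 -20.5   0.  -62.3   1.7]
```

View pics/w2.png

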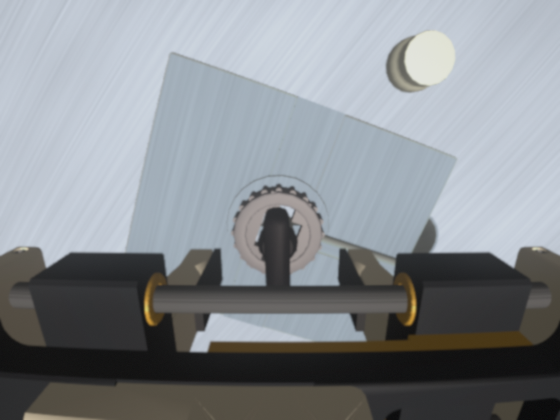

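The wing (x≈278) sits within 1 mm of the finger mid-line (x≈280). I'll close the jaws.

```bash
python3 -m creep '{"jaw":[1,1,1,1,1,1,1,1,1,1],"translation":[[0,0,0],[0,0,0],[0,0,0],[0,0,0],[0,0,0],[0,0,0],[0,0,0],[0,0,0],[0,0,0],[0,0,0]],"roll":[0,0,0,0,0,0,0,0,0,0]}' 25
python3 - <<'E'
from h import *
s=rep()
E
```

```text
time_s: 5.45
tcp_pos: [0.5022, 0.1415, 0.1677]
eef_rot: [122.1, 90.0, -108.9]
contact_force: [0.6, -0.8, -0.4]
gripper_width: 0.0004
t 5.45 tcp [0.5022 0.1415 0.1677] yaw_y -140.98 xax [-0. -0. -1.] F [ 0.6 -0.8 -0.4] M [ 0.02  0.01 -0.  ] w 0.0004 j [ 37.3   7.1 -20.5   0.  -62.3   1.7]
```

The width reads about 0, so the jaws closed on nothing. I'll look.

```bash
python3 - <<'E'
from h import *
s=rep();c=capture('wrist');save(c,'w3')
print(proj(c,[s['tcp_pos'],np.array(s['tcp_pos'])+[0,0,.019],[.5027,.1417,.198]],s))
d=capture('side');print(proj(d,[s['tcp_pos'],[.5027,.1417,.198],[.5027,.1417,.154]]))
i=cv2.cvtColor(d['image'],cv2.COLOR_RGB2BGR)[60:220,120:300];cv2.imwrite('pics/s3.png',cv2.resize(cv2.convertScaleAbs(i,alpha=1.5),None,fx=3.7,fy=3.7,interpolation=cv2.INTER_CUBIC))
E
```

```text
t 5.45 tcp [0.5022 0.1415 0.1677] yaw_y -140.98 xax [-0. -0. -1.] F [ 0.6 -0.8 -0.4] M [ 0.02  0.01 -0.  ] w 0.0004 j [ 37.3   7.1 -20.5   0.  -62.3   1.7]
[[279.56037092 240.08975321]
 [279.5302897  251.65875741]
 [278.63313238 259.39473997]]
[[222.68760631 180.99419625]
 [221.66894243 170.67349764]
 [223.44184771 185.39128838]]
```

View pics/w3.png

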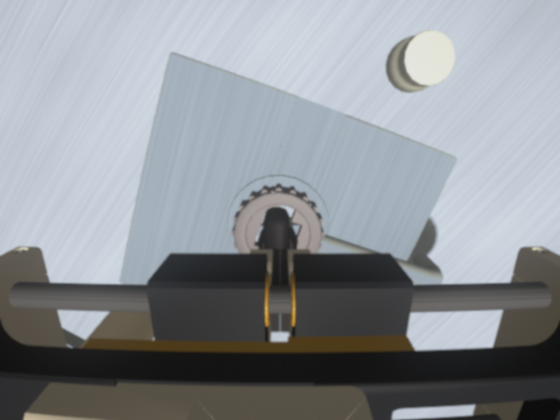

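View pics/s3.png

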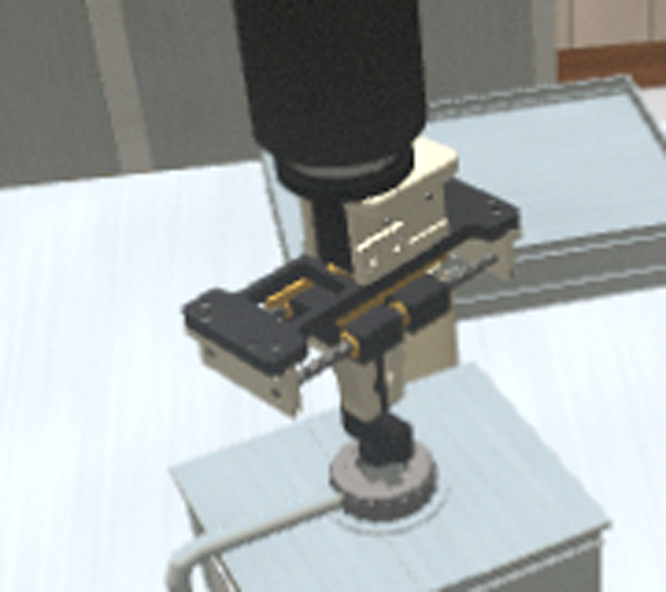

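```bash
python3 - <<'E'
import cv2
for n,o in(('w2','w2z'),('w3','w3z')):
    a=cv2.imread('pics/%s.png'%n)[195:345,190:370]
    cv2.imwrite('pics/%s.png'%o,cv2.resize(cv2.convertScaleAbs(a,alpha=2.2,beta=15),None,fx=4,fy=4,interpolation=cv2.INTER_CUBIC))
E
```

```text
(no output)
```

View pics/w3z.png

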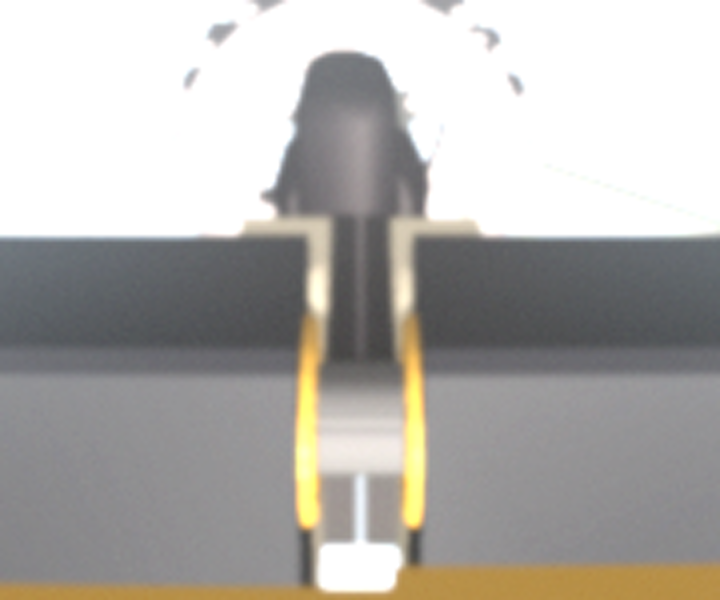

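View pics/w2z.png

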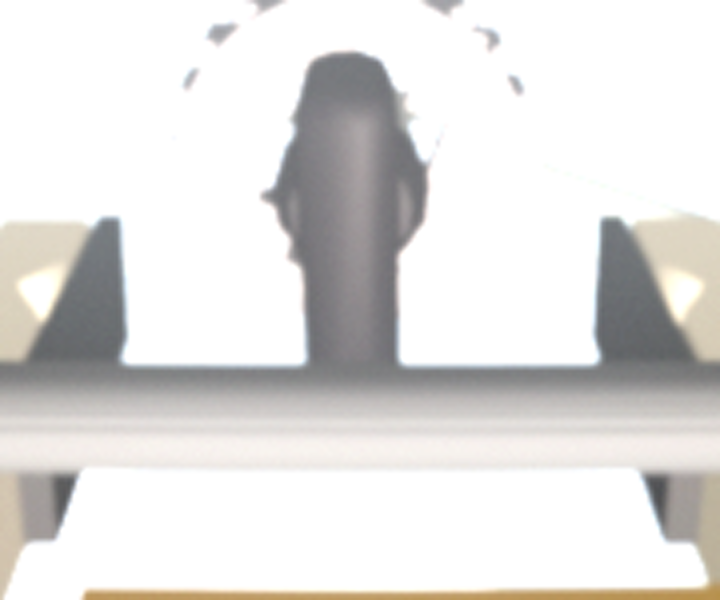

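```bash
python3 - <<'E'
from h import *
s=get_state();c=capture('wrist');T=T0(s)
print(np.round(c['tool_from_camera'],4))
for x in(0,-.01,-.019,-.03,-.04,-.05):
  for z in(-.0095,.0095):
    for w in(0,.033,.0439):
      P=T[:3,:3]@np.array([x,w,z])+T[:3,3];print(x,z,w,np.round(proj(c,P,s)[0],1),end=' | ')
    print()
d=capture('side');t=capture('top');save(t,'t3')
E
python3 - <<'E'
import cv2
a=cv2.imread('pics/t3.png')[180:325,175:310]
cv2.imwrite('pics/t3z.png',cv2.resize(cv2.convertScaleAbs(a,alpha=1.6),None,fx=4.1,fy=4.1,interpolation=cv2.INTER_CUBIC))
E
```

```text
[[ 6.000e-04  2.881e-01 -9.576e-01 -1.934e-01]
 [ 1.000e+00 -1.000e-04  6.000e-04  2.000e-04]
 [ 1.000e-04 -9.576e-01 -2.881e-01 -7.770e-02]
 [ 0.000e+00  0.000e+00  0.000e+00  1.000e+00]]
0 -0.0095 0 [279.6 226.8] | 0 -0.0095 0.033 [329.2 226.7] | 0 -0.0095 0.0439 [345.5 226.7] | 
0 0.0095 0 [279.6 253.1] | 0 0.0095 0.033 [327.9 253. ] | 0 0.0095 0.0439 [343.8 252.9] | 
-0.01 -0.0095 0 [279.5 232. ] | -0.01 -0.0095 0.033 [331.6 232. ] | -0.01 -0.0095 0.0439 [348.7 232. ] | 
-0.01 0.0095 0 [279.5 259.4] | -0.01 0.0095 0.033 [330.1 259.3] | -0.01 0.0095 0.0439 [346.8 259.3] | 
-0.019 -0.0095 0 [279.5 237.2] | -0.019 -0.0095 0.033 [334.  237.2] | -0.019 -0.0095 0.0439 [351.9 237.1] | 
-0.019 0.0095 0 [279.5 265.7] | -0.019 0.0095 0.033 [332.4 265.6] | -0.019 0.0095 0.0439 [349.7 265.5] | 
-0.03 -0.0095 0 [279.5 244.3] | -0.03 -0.0095 0.033 [337.2 244.2] | -0.03 -0.0095 0.0439 [356.1 244.1] | 
-0.03 0.0095 0 [279.5 274.1] | -0.03 0.0095 0.033 [335.4 274. ] | -0.03 0.0095 0.0439 [353.7 273.9] | 
-0.04 -0.0095 0 [279.5 251.4] | -0.04 -0.0095 0.033 [340.5 251.3] | -0.04 -0.0095 0.0439 [360.4 251.2] | 
-0.04 0.0095 0 [279.5 282.6] | -0.04 0.0095 0.033 [338.4 282.5] | -0.04 0.0095 0.0439 [357.7 282.3] | 
-0.05 -0.0095 0 [279.5 259.4] | -0.05 -0.0095 0.033 [344.1 259.3] | -0.05 -0.0095 0.0439 [365.2 259.2] | 
-0.05 0.0095 0 [279.5 292.1] | -0.05 0.0095 0.033 [341.8 291.9] | -0.05 0.0095 0.0439 [362.1 291.8] |
```

View pics/t3z.png

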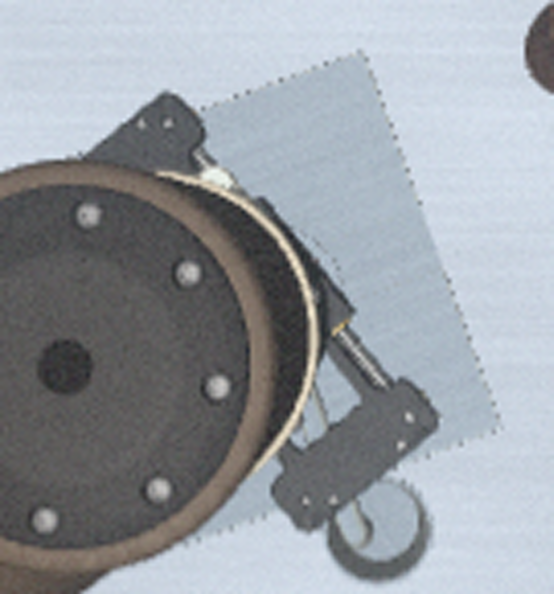

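The pads met above the wing. In the wrist views the visible pad tips (220/340, row 249 at 66 mm opening) lie about 36 mm behind the reported TCP. The side view agrees: the tips sit just above the wing top. So the real finger ends are about 36 mm short of the stated TCP. I'll open, look, then go down about 31 mm more while watching the force.

```bash
python3 -m creep '{"jaw":[-0.5,-0.5,-0.5,-0.5,-0.5,-0.5,-0.5,-0.5,-0.5,-0.5],"translation":[[0,0,0],[0,0,0],[0,0,0],[0,0,0],[0,0,0],[0,0,0],[0.004,0,0],[0.004,0,0],[0.004,0,0],[0.003,0,0]],"roll":[0,0,0,0,0,0,0,0,0,0]}' 25
python3 - <<'E'
from h import *
s=rep();c=capture('wrist');save(c,'w4');d=capture('side')
i=cv2.cvtColor(d['image'],cv2.COLOR_RGB2BGR)[60:220,120:300];cv2.imwrite('pics/s4.png',cv2.resize(cv2.convertScaleAbs(i,alpha=1.5),None,fx=3.7,fy=3.7,interpolation=cv2.INTER_CUBIC))
E
```

```text
time_s: 6.7
tcp_pos: [0.502, 0.1414, 0.152]
eef_rot: [79.8, 90.0, -151.2]
contact_force: [-0.7, 0.8, 0.3]
gripper_width: 0.0654
t 6.7 tcp [0.502  0.1414 0.152 ] yaw_y -140.98 xax [-6.e-04 -3.e-04 -1.e+00] F [-0.7  0.8  0.3] M [ 0.06 -0.01 -0.1 ] w 0.0654 j [ 37.3   7.9 -21.8  -0.  -60.3   1.7]
```

View pics/w4.png

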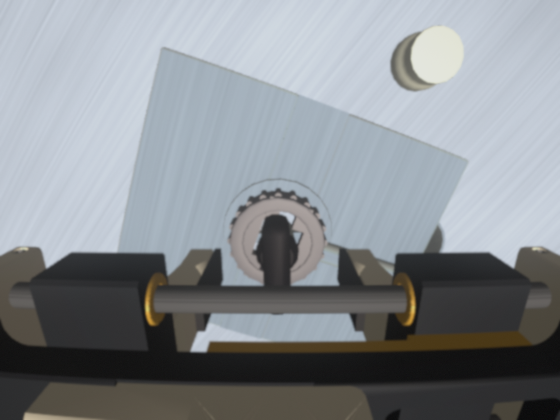

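View pics/s4.png

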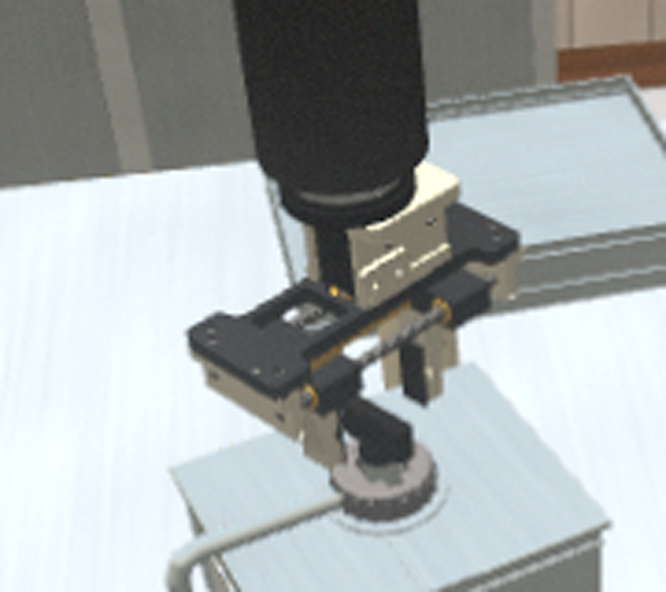

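```bash
python3 - <<'E'
from h import *
d=capture('side');s=get_state();T=T0(s)
for x in(0,-.02,-.03,-.036,-.045):
  P=[T[:3,:3]@np.array([x,-.033,z])+T[:3,3] for z in(-.0095,.0095)];print(x,np.round((proj(d,P)-[120,60])*3.7,0).tolist())
E
```

```text
0 [[430.0, 447.0], [409.0, 434.0]]
-0.02 [[428.0, 422.0], [406.0, 410.0]]
-0.03 [[427.0, 410.0], [405.0, 397.0]]
-0.036 [[426.0, 402.0], [404.0, 390.0]]
-0.045 [[425.0, 391.0], [403.0, 379.0]]
```

Side view confirms the right fingertip corner at zoom (425,405), i.e. about 34 mm behind the reported TCP. The wing is about 1 mm to the tool's −y. I'll descend 15 mm and then close.

```bash
python3 -m creep '{"jaw":[-0.5,-0.5,-0.5,-0.5,-0.5,-0.5,1,1,1,1],"translation":[[0.004,-0.001,0],[0.004,0,0],[0.003,0,0],[0.003,0,0],[0.001,0,0],[0,0,0],[0,0,0],[0,0,0],[0,0,0],[0,0,0]],"roll":[0,0,0,0,0,0,0,0,0,0]}' 25
python3 -m creep '{"jaw":[1,1,1,1,1,1,1,1,1,1],"translation":[[0,0,0],[0,0,0],[0,0,0],[0,0,0],[0,0,0],[0,0,0],[0,0,0],[0,0,0],[0,0,0],[0,0,0]],"roll":[0,0,0,0,0,0,0,0,0,0]}' 25
python3 - <<'E'
from h import *
s=rep();c=capture('wrist');save(c,'w5');d=capture('side')
i=cv2.cvtColor(d['image'],cv2.COLOR_RGB2BGR)[60:220,120:300];cv2.imwrite('pics/s5.png',cv2.resize(cv2.convertScaleAbs(i,alpha=1.5),None,fx=3.7,fy=3.7,interpolation=cv2.INTER_CUBIC))
E
```

```text
time_s: 7.85
tcp_pos: [0.503, 0.1422, 0.1378]
eef_rot: [-92.4, 90.0, 36.6]
contact_force: [-0.3, 0.7, -0.8]
gripper_width: 0.0392
time_s: 8.85
tcp_pos: [0.5028, 0.1421, 0.1376]
eef_rot: [73.2, 90.0, -157.8]
contact_force: [0.8, 0.3, -2.5]
gripper_width: 0.0206
t 8.85 tcp [0.5028 0.1421 0.1376] yaw_y -140.99 xax [-3.e-04 -1.e-04 -1.e+00] F [ 0.8  0.3 -2.5] M [ 0.09 -0.09 -0.02] w 0.0206 j [ 37.3   8.7 -22.9  -0.  -58.4   1.7]
```

View pics/w5.png

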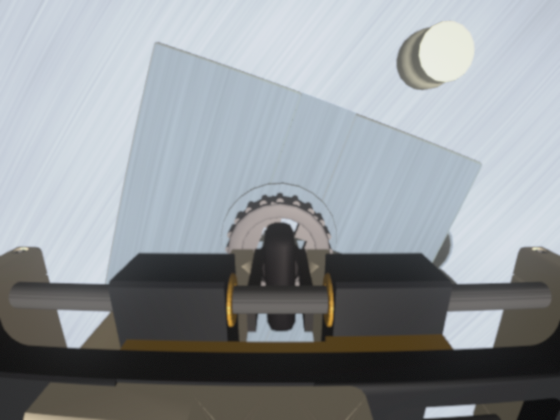

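View pics/s5.png

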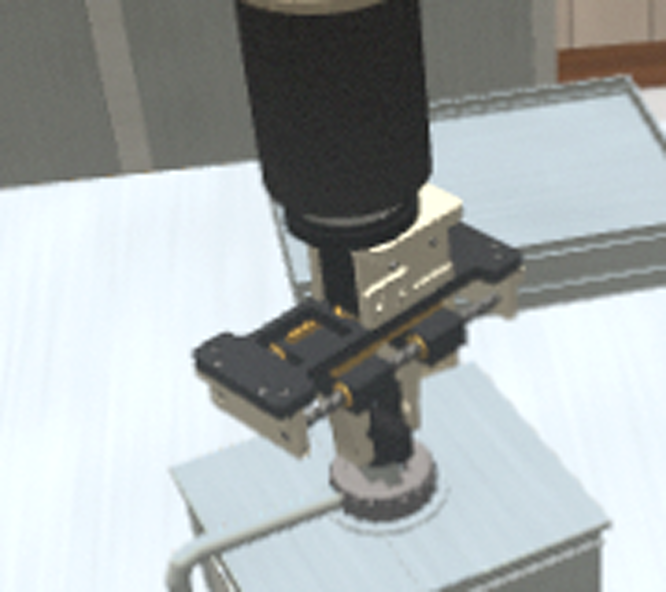

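The width is 20.6 mm rather than 15: the tips are on the flared hub under the wing (wider dark area at its root). I'll open a little, rise 7 mm and close on the blade.

```bash
python3 -m creep '{"jaw":[0.3,0.3,0.3,0.3,1,1,1,1,1,1],"translation":[[0,0,0],[-0.001,0,0],[-0.003,0,0],[-0.003,0,0],[0,0,0],[0,0,0],[0,0,0],[0,0,0],[0,0,0],[0,0,0]],"roll":[0,0,0,0,0,0,0,0,0,0]}' 25
python3 - <<'E'
from h import *
s=rep()
E
```

```text
time_s: 9.95
tcp_pos: [0.503, 0.1422, 0.1447]
eef_rot: [170.4, 90.0, -60.6]
contact_force: [-0.2, -0.6, 1.9]
gripper_width: 0.0144
t 9.95 tcp [0.503  0.1422 0.1447] yaw_y -140.98 xax [ 0. -0. -1.] F [-0.2 -0.6  1.9] M [-0.    0.26 -0.04] w 0.0144 j [ 37.3   8.4 -22.3   0.  -59.3   1.7]
```

Now on the blade (14.4 mm). I'll turn anticlockwise in steps with a firmer grip.

```bash
python3 -m creep '{"jaw":[1,1,1,1,1,1,1,1,1,1],"translation":[[0,0,0],[0,0,0],[0,0,0],[0,0,0],[0,0,0],[0,0,0],[0,0,0],[0,0,0],[0,0,0],[0,0,0]],"roll":[0,0,-0.04,-0.06,-0.06,-0.06,-0.06,-0.06,-0.04,0]}' 45
python3 - <<'E'
from h import *
s=rep()
E
```

```text
time_s: 10.95
tcp_pos: [0.5031, 0.1425, 0.1447]
eef_rot: [-96.8, 90.0, 54.0]
contact_force: [1.2, 0.5, 1.0]
gripper_width: 0.015
t 10.95 tcp [0.5031 0.1425 0.1447] yaw_y -119.18 xax [ 4.e-04  5.e-04 -1.e+00] F [1.2 0.5 1. ] M [ 0.41  0.05 -0.04] w 0.015 j [ 37.3   8.4 -22.3  -0.  -59.3  23.5]
```

```bash
python3 -m creep '{"jaw":[1,1,1,1,1,1,1,1,1,1],"translation":[[0,0,0],[0,0,0],[0,0,0],[0,0,0],[0,0,0],[0,0,0],[0,0,0],[0,0,0],[0,0,0],[0,0,0]],"roll":[-0.05,-0.06,-0.06,-0.06,-0.06,-0.06,-0.06,-0.06,-0.05,0]}' 45
python3 - <<'E'
from h import *
s=rep()
E
```

```text
time_s: 11.95
tcp_pos: [0.5034, 0.1429, 0.1447]
eef_rot: [-128.6, 89.9, 52.0]
contact_force: [0.1, 3.0, 0.4]
gripper_width: 0.0149
t 11.95 tcp [0.5034 0.1429 0.1447] yaw_y -89.43 xax [ 8.0e-04  1.1e-03 -1.0e+00] F [0.1 3.  0.4] M [ 1.13 -0.23 -0.06] w 0.0149 j [ 37.3   8.4 -22.3  -0.  -59.3  53.3]
```

```bash
python3 -m creep '{"jaw":[1,1,1,1,1,1,1,1,1,1],"translation":[[0,0,0],[0,0,0],[0,0,0],[0,0,0],[0,0,0],[0,0,0],[0,0,0],[0,0,0],[0,0,0],[0,0,0]],"roll":[-0.05,-0.06,-0.06,-0.06,-0.05,-0.04,-0.02,0,0,0]}' 45
python3 - <<'E'
from h import *
s=rep();c=capture('wrist');save(c,'w6');d=capture('side')
i=cv2.cvtColor(d['image'],cv2.COLOR_RGB2BGR)[60:220,120:300];cv2.imwrite('pics/s6.png',cv2.resize(cv2.convertScaleAbs(i,alpha=1.5),None,fx=3.7,fy=3.7,interpolation=cv2.INTER_CUBIC))
i=cv2.imread('pics/w6.png')[195:345,190:370]
cv2.imwrite('pics/w6z.png',cv2.resize(cv2.convertScaleAbs(i,alpha=1.6,beta=15),None,fx=4,fy=4,interpolation=cv2.INTER_CUBIC))
E
```

```text
time_s: 12.95
tcp_pos: [0.5033, 0.1428, 0.1448]
eef_rot: [-145.5, 89.9, 54.5]
contact_force: [-1.1, 5.2, 1.2]
gripper_width: 0.0146
t 12.95 tcp [0.5033 0.1428 0.1448] yaw_y -70.04 xax [ 8.0e-04  1.1e-03 -1.0e+00] F [-1.1  5.2  1.2] M [ 2.18  0.12 -0.04] w 0.0146 j [ 37.3   8.4 -22.3  -0.  -59.3  72.6]
```

View pics/w6.png

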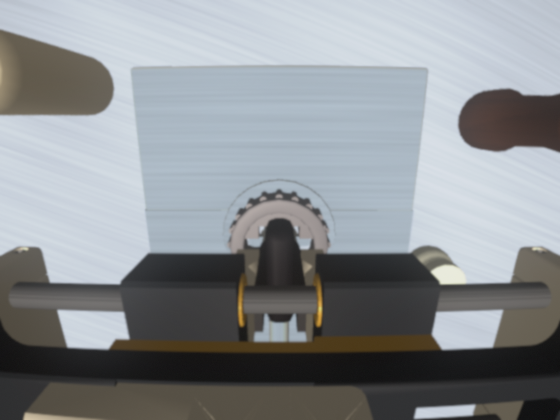

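View pics/w6z.png

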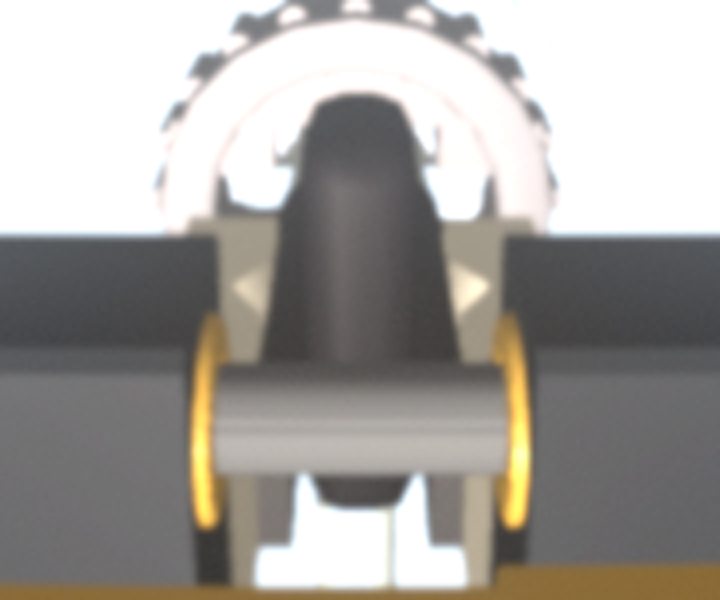

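View pics/s6.png

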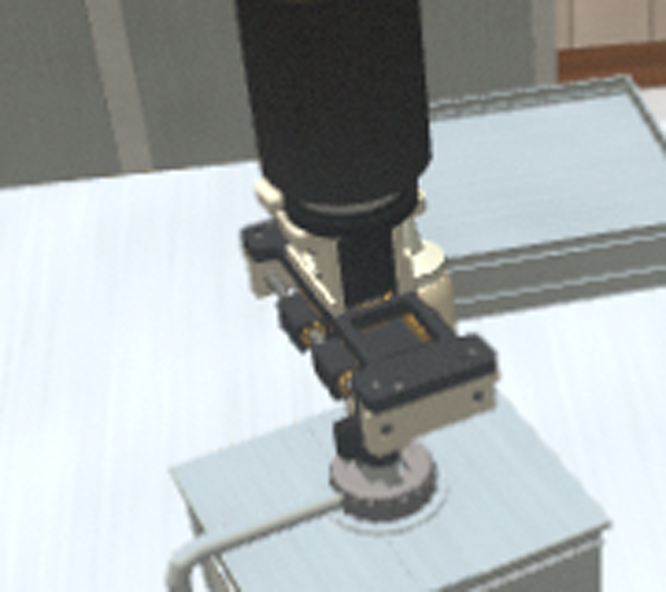

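Wing aligned: the lid's far edge is level, (132,67)–(428,69), the wing is upright and the spout sits right under it (zoom x≈356 vs wing 362). There's a side force of about 5 N towards +y. I'll relieve it before lifting.

```bash
python3 -m creep '{"jaw":[1,1,1,1,1,1,1,1,1,1],"translation":[[0,-0.0008,-0.0002],[0,0,0],[0,0,0],[0,0,0],[0,0,0],[0,0,0],[0,0,0],[0,0,0],[0,0,0],[0,0,0]],"roll":[0,0,0,0,0,0,0,0,0,0]}' 45
python3 - <<'E'
from h import *
s=rep();print(s['joint_torque'])
E
```

```text
time_s: 14.05
tcp_pos: [0.5031, 0.143, 0.1448]
eef_rot: [172.9, 90.0, 13.0]
contact_force: [2.7, 2.7, 0.7]
gripper_width: 0.0147
t 14.05 tcp [0.5031 0.143  0.1448] yaw_y -69.93 xax [ 3.e-04  1.e-04 -1.e+00] F [2.7 2.7 0.7] M [ 1.11 -1.1   0.01] w 0.0147 j [ 37.4   8.4 -22.3   0.  -59.3  72.7]
[-9.85034443e-01 -3.83626986e+01  2.41805005e+01  6.05695367e+00
 -1.49888355e+00  1.96365133e-02]
```

```bash
python3 -m creep '{"jaw":[1,1,1,1,1,1,1,1,1,1],"translation":[[0,-0.0002,-0.0006],[0,0,0],[0,0,0],[0,0,0],[-0.001,0,0],[-0.001,0,0],[-0.001,0,0],[-0.001,0,0],[-0.001,0,0],[0,0,0]],"roll":[0,0,0,0,0,0,0,0,0,0]}' 45
python3 - <<'E'
from h import *
s=rep()
E
```

```text
time_s: 15.05
tcp_pos: [0.5031, 0.1432, 0.1497]
eef_rot: [11.4, 90.0, -148.5]
contact_force: [2.6, 0.6, -3.7]
gripper_width: 0.015
t 15.05 tcp [0.5031 0.1432 0.1497] yaw_y -69.94 xax [-5.e-04 -3.e-04 -1.e+00] F [ 2.6  0.6 -3.7] M [ 0.31 -0.61  0.  ] w 0.015 j [ 37.4   8.2 -21.8  -0.  -60.1  72.7]
```

It lifts freely past the lock (5 mm, −3.7 N, about its weight). Continuing in slow steps.

```bash
python3 -m creep '{"jaw":[1,1,1,1,1,1,1,1,1,1],"translation":[[-0.001,0,-0.0002],[-0.002,0,-0.0002],[-0.002,0,0],[-0.002,0,0],[-0.002,0,0],[-0.002,0,0],[-0.002,0,0],[-0.002,0,0],[-0.002,0,0],[-0.001,0,0]],"roll":[0,0,0,0,0,0,0,0,0,0]}' 45
python3 - <<'E'
from h import *
s=rep();d=capture('side')
i=cv2.cvtColor(d['image'],cv2.COLOR_RGB2BGR)[60:220,120:300];cv2.imwrite('pics/s7.png',cv2.resize(cv2.convertScaleAbs(i,alpha=1.5),None,fx=3.7,fy=3.7,interpolation=cv2.INTER_CUBIC))
E
```

```text
time_s: 16.05
tcp_pos: [0.5038, 0.1436, 0.1679]
eef_rot: [-172.4, 90.0, 27.7]
contact_force: [-0.5, -0.0, -2.6]
gripper_width: 0.0145
t 16.05 tcp [0.5038 0.1436 0.1679] yaw_y -69.93 xax [ 2.e-04  1.e-04 -1.e+00] F [-0.5 -0.  -2.6] M [-0.08 -0.06  0.03] w 0.0145 j [ 37.4   7.3 -20.3   0.  -62.4  72.7]
```

View pics/s7.png

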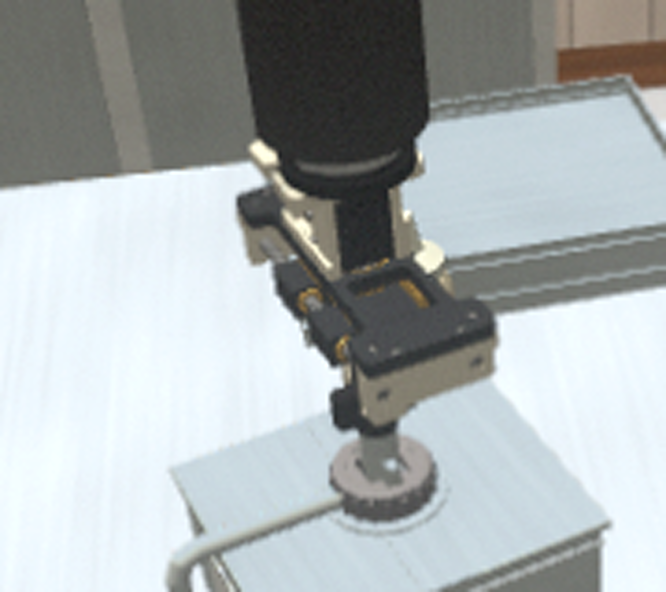

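The plunger is rising: the wing is now around zoom (345,410) and bare steel tube shows above the collar. Side forces are near zero. TCP z is 0.168, a 23 mm lift. Next 25 mm.

```bash
python3 -m creep '{"jaw":[1,1,1,1,1,1,1,1,1,1],"translation":[[-0.002,0,0],[-0.003,0,0],[-0.003,0,0],[-0.003,0,0],[-0.003,0,0],[-0.003,0,0],[-0.003,0,0],[-0.003,0,0],[-0.002,0,0],[-0.001,0,0]],"roll":[0,0,0,0,0,0,0,0,0,0]}' 45
python3 - <<'E'
from h import *
s=rep()
E
```

```text
time_s: 17.1
tcp_pos: [0.5038, 0.1436, 0.1939]
eef_rot: [-162.8, 90.0, 37.2]
contact_force: [-0.8, -0.2, -3.1]
gripper_width: 0.0146
t 17.1 tcp [0.5038 0.1436 0.1939] yaw_y -69.93 xax [ 3.e-04  2.e-04 -1.e+00] F [-0.8 -0.2 -3.1] M [-0.04 -0.06  0.03] w 0.0146 j [ 37.4   6.2 -18.    0.  -65.8  72.7]
```

```bash
python3 -m creep '{"jaw":[1,1,1,1,1,1,1,1,1,1],"translation":[[-0.002,0,0],[-0.002,0,0],[-0.002,0,0],[-0.002,0,0],[-0.002,0,0],[-0.002,0,0],[-0.0015,0,0],[-0.0005,0,0],[0,0,0],[0,0,0]],"roll":[0,0,0,0,0,0,0,0,0,0]}' 45
python3 - <<'E'
from h import *
s=rep();d=capture('side')
print(((proj(d,[[.5032,.1427,z] for z in (.154,.164,.1657,.2)])-[180,120])*8).round())
i=cv2.cvtColor(d['image'],cv2.COLOR_RGB2BGR)[120:192,180:265];cv2.imwrite('pics/s8.png',cv2.resize(cv2.convertScaleAbs(i,alpha=1.5),None,fx=8,fy=8,interpolation=cv2.INTER_CUBIC))
c=capture('wrist');save(c,'w8')
E
```

```text
time_s: 18.1
tcp_pos: [0.5037, 0.1435, 0.2076]
eef_rot: [-0.2, 90.0, -160.1]
contact_force: [0.3, -0.2, -3.7]
gripper_width: 0.0149
t 18.1 tcp [0.5037 0.1435 0.2076] yaw_y -69.93 xax [-1.e-04 -0.e+00 -1.e+00] F [ 0.3 -0.2 -3.7] M [-0.09 -0.03 -0.05] w 0.0149 j [ 37.4   5.6 -16.8  -0.  -67.6  72.7]
[[349. 521.]
 [346. 495.]
 [345. 490.]
 [334. 397.]]
```

View pics/s8.png

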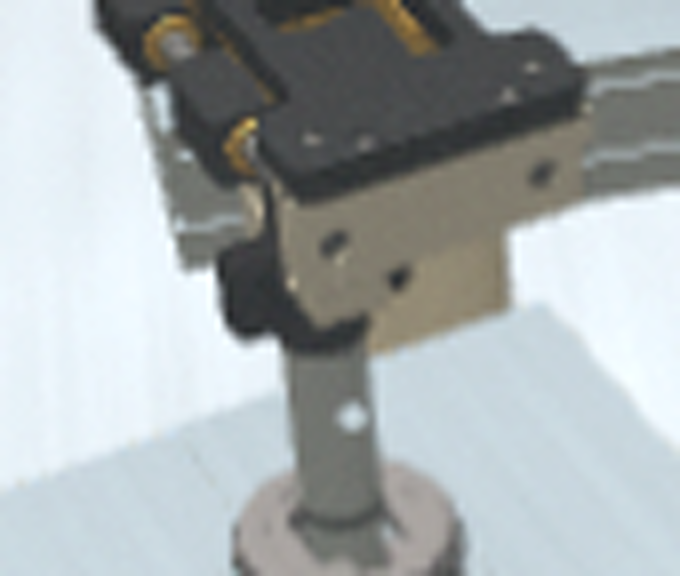

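View pics/w8.png

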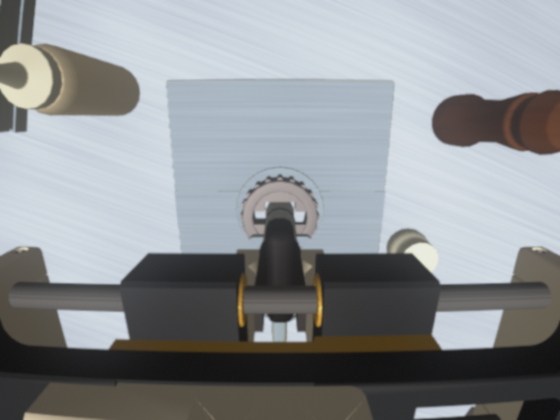

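```bash
python3 - <<'E'
from h import *
d=capture('side')
v=np.array(d['pose'])[:3,3]-[.5035,.1430,.165];v[2]=0;v/=np.linalg.norm(v)
for ax in([.5035,.143],[.503,.141]):
  for z in(.149,.153,.157,.161,.165,.169):
    P=np.array([*ax,z]);a=np.radians(20-90)
    print(ax,z,'front',((proj(d,[P+.0128*v])-[180,120])*8).round(0)[0],'ringL/R', ((proj(d,[P+.0128*np.array([v[1],-v[0],0]),P-.0128*np.array([v[1],-v[0],0])])-[180,120])*8).round(0).tolist(),'lug',((proj(d,[P+[.021*np.cos(a),.021*np.sin(a),.038]])-[180,120])*8).round(0)[0])
i=cv2.cvtColor(d['image'],cv2.COLOR_RGB2BGR)[172:202,205:245];cv2.imwrite('pics/s9.png',cv2.resize(cv2.convertScaleAbs(i,alpha=1.7),None,fx=18,fy=18,interpolation=cv2.INTER_CUBIC))
print(proj(d,[[.5035,.143,.154]]))
E
```

```text
[0.5035, 0.143] 0.149 front [355. 562.] ringL/R [[308.0, 538.0], [395.0, 528.0]] lug [371. 474.]
[0.5035, 0.143] 0.153 front [354. 551.] ringL/R [[306.0, 528.0], [394.0, 517.0]] lug [370. 463.]
[0.5035, 0.143] 0.157 front [352. 541.] ringL/R [[305.0, 517.0], [393.0, 507.0]] lug [368. 452.]
[0.5035, 0.143] 0.161 front [351. 531.] ringL/R [[303.0, 507.0], [392.0, 497.0]] lug [367. 441.]
[0.5035, 0.143] 0.165 front [350. 520.] ringL/R [[302.0, 496.0], [391.0, 486.0]] lug [366. 430.]
[0.5035, 0.143] 0.169 front [349. 509.] ringL/R [[301.0, 486.0], [390.0, 475.0]] lug [365. 419.]
[0.503, 0.141] 0.149 front [354. 567.] ringL/R [[306.0, 543.0], [394.0, 532.0]] lug [370. 479.]
[0.503, 0.141] 0.153 front [353. 556.] ringL/R [[305.0, 532.0], [393.0, 522.0]] lug [368. 468.]
[0.503, 0.141] 0.157 front [351. 546.] ringL/R [[304.0, 522.0], [392.0, 512.0]] lug [367. 457.]
[0.503, 0.141] 0.161 front [350. 535.] ringL/R [[302.0, 511.0], [391.0, 501.0]] lug [366. 446.]
[0.503, 0.141] 0.165 front [349. 525.] ringL/R [[301.0, 501.0], [390.0, 491.0]] lug [365. 434.]
[0.503, 0.141] 0.169 front [347. 514.] ringL/R [[299.0, 490.0], [388.0, 480.0]] lug [363. 423.]
[[223.73833367 184.98609506]]
```

View pics/s9.png

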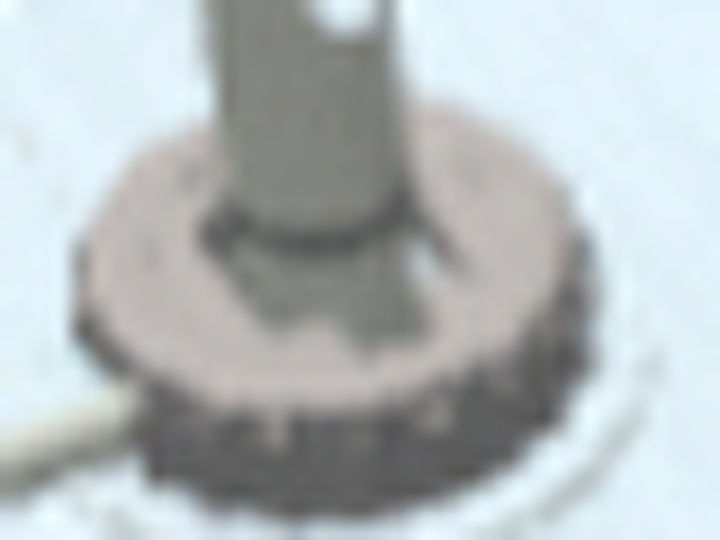

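The O-ring front arc at (≈345,521) in the ×8 side crop corresponds to a ring centre at z≈0.165–0.166, about 11 mm above the collar top. That matches the 63 mm lift and puts the tube's end about 22 mm down the bore. Last check: are the neighbours unmoved and the plunger still?

```bash
python3 - <<'E'
from h import *
s=rep()
a=cv2.cvtColor(cv2.imread('pics/side0.png'),cv2.COLOR_BGR2GRAY);c=capture('side');b=cv2.cvtColor(c['image'],cv2.COLOR_RGB2GRAY)
D=cv2.absdiff(a,b)
for n,(x0,y0,x1,y1) in dict(ramekin=(153,234,188,265),jar=(210,272,242,304),mill=(284,215,320,290),bottle=(236,120,246,165),lidR=(245,185,285,250)).items(): print(n,D[y0:y1,x0:x1].mean().round(2),D[y0:y1,x0:x1].max())
save(c,'s10')
rep()
E
```

```text
t 18.25 tcp [0.5037 0.1435 0.2076] yaw_y -69.93 xax [-1.e-04 -1.e-04 -1.e+00] F [ 0.8  0.3 -3. ] M [-0.02 -0.07 -0.07] w 0.0149 j [ 37.4   5.6 -16.8  -0.  -67.6  72.7]
ramekin 2.94 6
jar 3.32 6
mill 2.62 7
bottle 26.46 111
lidR 2.83 6
t 18.3 tcp [0.5037 0.1435 0.2076] yaw_y -69.93 xax [-1.e-04 -1.e-04 -1.e+00] F [ 1.  -0.9 -3. ] M [-0.04 -0.05  0.01] w 0.0145 j [ 37.4   5.6 -16.8  -0.  -67.6  72.7]
```

View pics/s10.png

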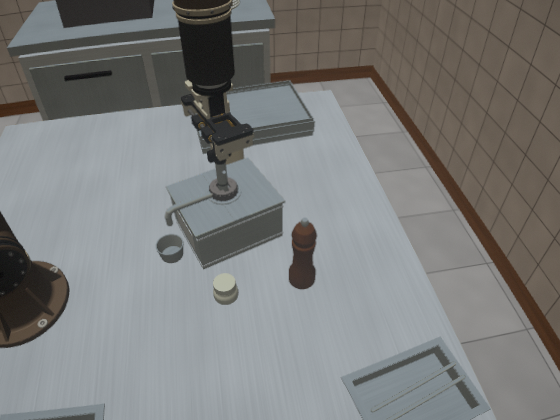

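Ramekin, jar and mill are unchanged. The gripper hides the bottle in this view, so I'll check it in the top view.

```bash
python3 - <<'E'
from h import *
a=cv2.cvtColor(cv2.imread('pics/top0.png'),cv2.COLOR_BGR2GRAY);c=capture('top');b=cv2.cvtColor(c['image'],cv2.COLOR_RGB2GRAY)
D=cv2.absdiff(a,b)[218:256,120:172];print(D.mean(),D.max())
rep();print(close_job())
E
```

```text
33.92611336032389 90
t 18.35 tcp [0.5037 0.1435 0.2076] yaw_y -69.94 xax [-1.e-04 -1.e-04 -1.e+00] F [ 0.9 -0.2 -2.4] M [-0.06 -0.05  0.02] w 0.0148 j [ 37.4   5.6 -16.8  -0.  -67.6  72.7]
the job is handed in; nothing more can be done
None
```

The last script handed the job in before I had read its bottle check, and that check came back different (mean 33.9). I'll use the saved wrist picture to see whether the arm was simply in the way.

```bash
python3 - <<'E'
from h import *
try:
    c=capture('top');save(c,'t11')
    w=capture('wrist');s=get_state();print('base',proj(w,[[.5398,.3589,.0]],s),'shoulder .15',proj(w,[[.5398,.3589,.15]],s),'tip',proj(w,[[.5398,.3589,.19]],s))
except Exception as e: print(e)
E
```

```text
the job is handed in; nothing more can be done
```

```bash
ls pics/t11.png
```

```text
ls: cannot access 'pics/t11.png': No such file or directory
```

```bash
python3 - <<'E'
import numpy as np,cv2
from scipy.spatial.transform import Rotation as R
tc=np.array([[6e-4,.2881,-.9576,-.1934],[1,-1e-4,6e-4,2e-4],[1e-4,-.9576,-.2881,-.0777],[0,0,0,1]])
a=np.radians(-69.93);x=np.array([0,0,-1.]);y=np.array([np.cos(a),np.sin(a),0]);T=np.eye(4);T[:3,:3]=np.c_[x,y,np.cross(x,y)];T[:3,3]=[.5037,.1435,.2076]
M=np.linalg.inv(T@tc);f=210/np.tan(np.radians(68.4221809/2))
for z in(0,.15,.19):
    q=M[:3,:3]@[.5398,.3589,z]+M[:3,3];q=q*[1,-1,-1]
    print(z,cv2.projectPoints(q.reshape(1,3),np.zeros(3),np.zeros(3),np.array([[f,0,279.69],[0,f,212.3],[0,0,1]]),np.array([-.06788,0,0,0,0]))[0].ravel())
E
```

```text
0 [127.74365938  96.76152391]
0.15 [41.34676863 85.36821151]
0.19 [ 0.64773457 80.63656071]
```

The pump is unlocked and the plunger is drawn up and held still in the gripper. I handed the job in at 18.35 s. The one thing I did not fully confirm is that the squeeze bottle never moved.

**What I did**
- The first close missed, because the fingers really end about 36 mm short of the stated TCP. The second landed on the flared hub under the wing; the third gripped the blade at 15 mm.
- I turned the wing about 71° anticlockwise past its click, until it was in line with the spout.
- I eased off a side force of about 5 N, then lifted 63 mm in slow steps at about 3–4 N, roughly the plunger's weight.

**Last checks**
- **O-ring:** its centre measured at z ≈ 0.165–0.166 m in the side view. That is about 11 mm above the collar top, with its lower edge about 1 cm clear.
- **Tube:** by the lift, its lower end is still about 22 mm inside the bore.
- **Hold:** the gripper was steady at a 45 N grip setting, with side forces of about 1 N.
- **Ramekin, jar and mill:** unchanged in the side view.
- **Squeeze bottle:** both picture-difference checks disagreed (26 in the side view, 34 in the top view). The gripper hides it in the side view. The top-view check came back only as I handed in, so I could not look at that picture; I assume the arm was in the way. The last wrist picture shows the bottle upright, within about 10 pixels of where I first measured it. I felt no contact with it.

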